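# Slide a bin divider out over the shelf edge for the picker

### The job

On the low metal shelf, slide the slotted black divider plate (the one with three slots, not the plain one) away from the robot until 35 mm of it sticks out past the shelf's far edge, its front square with that edge, so that a picker in the aisle can take it from below. Push it along with the fingers only: it stays flat on the shelf and is never picked up or carried. Leave the plain plate, the fittings and everything else standing where they are, and finish with the hand clear.

Things in the scene. Friction and masses are not known exactly. Their poses are not given: they have to be found in the camera images.
- shelf: low galvanised bench shelf, a flat level board 260 mm deep (its x) by 600 mm wide (its y), its top face 80 mm above the bench, fixed; the board is 30 mm thick with open air in front of it. Origin at bench level under the board's centre; its x axis points away from the robot, towards the far (picking) edge; its yaw and place vary
- edge (a point): middle of the shelf's far top edge, 130 mm along the shelf's x from its centre, 80 mm above the bench; axes as the shelf's: x points outward over the edge, y runs along the edge
- divider: slotted divider plate: loose flat black plastic rectangle, 100 mm deep (its x), 140 mm wide (its y), 6 mm thick, 0.16 kg, with three slots 57 by 13 mm along its x; lies flat on the shelf behind the far edge. Origin: centre of its underside. Its x points to the far edge, within 0.5 rad; its straight rear edge, 50 mm behind the origin, faces the robot. Slides with friction, stays where left
- divider_front (a point): middle of the divider's front edge, half-way up, 50 mm along the plate's x from its centre; its distance past the shelf's edge is the overhang
- blank: plain black plate without slots, 100 mm by 120 mm wide by 6 mm, loose on the shelf beside the divider (either side); origin at the centre of its underside; leave it
- coupling: brass coupling standing upright on the shelf between the two plates, 27 mm across (a 30 mm band round its middle), 45 mm tall; origin under its centre; leave it
- cap: copper pipe cap standing on the shelf near its +y end, 34 mm across, 36 mm tall; origin under its centre; leave it
- elbow: copper elbow standing on the shelf near its -y end, 32 mm across, 56 mm tall, with a side branch 30 mm long along its -x; origin under its upright leg; leave it
- tape: roll of tape lying on the bench beyond the shelf's +y end, 90 mm across, 45 mm tall; origin under its centre; leave it
- spray: white bottle on the bench beyond the shelf's -y end, 60 mm across, 170 mm tall; origin under its centre; leave it
- union: brass pipe union standing on the bench beyond the shelf's -y end, 44 mm across, 60 mm tall; origin under its centre; leave it
There are look-alikes about, which are no part of the job. Leave any blue or turquoise look-alike of the coupling alone.

How it is judged (in metres and radians):
At the end, for the whole second after the job is handed in: The middle of the divider's front edge is 27 to 43 mm past the shelf's far edge, square with it within 0.12 rad (7 degrees), the plate lying flat on the shelf and at rest; the plain plate, the fittings, the tape and the bottle stand within 15 mm of where they began (x of divider_front in the frame of edge between 0.027 and 0.043 m and y of divider_front in the frame of edge between -0.24 and 0.24 m and z of divider in the frame of edge between -0.004 and 0.004 m and angle between the x axis of divider and the x axis of edge, either way round below 0.12 rad and angle between divider's own z axis and vertical below 0.04 rad and linear speed of divider below 0.01 m/s and distance of each of blank, coupling, cap, elbow, tape, spray, union from where it was at the start of the episode below 0.015 m and angle between each of blank, coupling, cap, elbow, tape, spray, union's own z axis and vertical below 0.1 rad); the robot touches nothing.
It fails at once if the divider is lifted more than about 10 mm off the shelf (z of divider in the frame of edge above 0.01 m).
It fails at once if the divider is tipped up, or tips over the edge (more than 0.2 rad) (angle between divider's own z axis and vertical above 0.2 rad).
It fails at once if something else is pushed out of its place (15 mm or more) (distance of any of blank, coupling, cap, elbow, tape, spray, union from where it was at the start of the episode above 0.015 m).
It fails at once if something else is knocked over (angle between any of blank, coupling, cap, elbow, tape, spray, union's own z axis and vertical above 0.35 rad).
It also fails if it takes over 40 s, if anything falls off the work surface, if the arm or the gripper's body presses on something with over 40 N, if the wrist force passes 120 N, or if a joint passes its speed limit or range.

### The arm

A 6-joint arm with a two-finger parallel gripper is mounted at the origin on the work surface. World frame = base frame: x ahead of the robot, y to its left, z up, the work surface at z = 0. Lengths are in m, angles in degrees, forces in N, time in s.
With the tool pointing down it reaches from about 0.35 to 0.875 m from the base axis. Payload 4.2 kg.
Tool frame: the origin (TCP) lies midway between the tips of the shut fingers; the grasp point (between the pads) lies 19 mm behind it; z points along the fingers, x is the direction in which the jaws open and shut, and the axes are right-handed (so a half turn about z gives the same grasp; the last joint's range is limited). The gripper opens to 87 mm and grips with 3 to 60 N. Pads are 19 mm wide; open, the fingers measure 117 mm over their backs; the gripper's body (75 mm by 190 mm) begins 51 mm behind the grasp point.
Start: joints at [-51.245, 22.042, 0.453, 0, -68.411, -14.817], TCP at [0.254, -0.571, 0.223] pointing down, gripper open.
Joint ranges: [-179.83, 179.83], [-69.29, 118.12], [-61.27, 80.66], [-181.25, 117.63], [-171.15, -9.14], [-177.46, 177.46]. Speed limits (degrees/s): [159.86, 159.86, 180, 180, 180, 180].

### API

Orientations are given as a 3x3 rotation matrix whose columns are the frame's x, y, z axes.
In Python, from station import sense, capture, finish_job, find_in gives the robot as it stands.
- The arm moves only by the shell command python3 -m creep 'ROWS'. ROWS is JSON, a list of rows, each a list of 7 numbers: the shift along the tool's x, y, z in mm, then the turn, a rotation vector about the tool's x, y, z in degrees, then the opening, from 0 (shut) to 1 (fully open). A call has exactly 10 rows; each row shifts and turns the commanded pose from where the row before left it, along the tool's axes as they then stand; what a row does not reach is not made up. A row lasts 1/8 s, in which the tool goes at most 62.5 mm and 10.7 degrees, less where a joint would pass 70% of its speed; a pose out of reach is approached as far as the arm can. A call with a gripper value outside its range is refused whole. The fingers move at their own pace and stop on an object; the grip force is fixed at half the most. Time passes only in rows, so rows that do not move let the fingers close, or fill a call up. It gives the time, the measured TCP pose, the force and the opening at its end, in the units of the state.
- sense(): the state, without advancing time (a new reading comes with each control period).
- capture(name): name is "side" or "top"; returns a dict with "color" (384x512x3 uint8, blue, green, red), "vertical_fov" (degrees; the focal length in pixels is half the picture's height over the tangent of half this angle, whatever the lens; pixels are square), "cx", "cy" (the principal point, pixels), "R" (3x3) and "t" (3): a world point X has camera coordinates R X + t. Camera axes: x right, y down, z forward; pixel columns grow to the right and rows downward; lengths in m; the calibration is good to about 2 mm. A picture is of the moment at which its call begins. There is no depth.
- finish_job(): hands the job in, once; it reports no verdict.
Trained networks look in the newest picture that a camera, given by its name, has taken for a name from the list of things; names that differ only in an ending like _2 or _b are one class to them, and where a whole thing is asked for, a point or a joint stands for the part that bears it (a point fixed in the world has none). Each returns a list of dicts, best first, with "p" (0 to 1); they miss things now and then, are a little off and sometimes report something else, mostly with a low value. They report only what shows in the picture. A call takes as long as a camera call. They do not tell look-alikes from the thing itself.
- find_in(camera, name): "xy" ([column, row] in pixels, amid what is visible of it).
The state is a dict: "time_s": time; "joints": joint angles; "joint_velocities": joint speeds; "effort": joint torques, N m; "tcp_pos": TCP position; "ee_rot": TCP orientation; "wrist_force": force on the tool from outside, world axes, zero at the start; "moment": the same for the moment, N m; "gripper_width": opening from 0.0 (shut) to 1.0 (fully open).
Only numpy, scipy, OpenCV 4.12 (cv2) and the standard library are available. Lean on these libraries where they do the work, as an engineer would, in place of code of your own. Each camera call takes 0.05 s, during which the arm holds its last target. There are 200 camera calls.

## Working session

There is one attempt and no reset: what is moved stays moved. The work goes in short steps, Python scripts to look and compute and a shell command to move; the robot and the scene stay as the last step left them, time stands still between calls to the robot, and variables do not carry over. Pictures are saved under pics/ and viewed, about 8 in all and at most 12, crops included, and the job is handed in when it is done.

```bash
mkdir -p pics; cat > h.py <<'E'
import numpy as np,cv2
from station import *
def cam(c):
    f=c["color"].shape[0]/2/np.tan(np.radians(c["vertical_fov"]/2))
    return f,np.array(c["R"]),np.array(c["t"])
def ray(c,px,z):
    f,R,t=cam(c);px=np.atleast_2d(px).astype(float)
    d=np.c_[(px[:,0]-c["cx"])/f,(px[:,1]-c["cy"])/f,np.ones(len(px))]@R
    o=-R.T@t
    return o+d*((z-o[2])/d[:,2])[:,None]
def proj(c,X):
    f,R,t=cam(c);p=np.atleast_2d(X)@R.T+t
    return np.c_[c["cx"]+f*p[:,0]/p[:,2],c["cy"]+f*p[:,1]/p[:,2]]
E
python3 - <<'E'
from h import *
for n in("top","side"):
    c=capture(n);cv2.imwrite(f"pics/{n}0.png",c["color"]);f,R,t=cam(c);print(n,f,c["cx"],c["cy"],-R.T@t,R.round(2).tolist())
    for k in["divider","blank","coupling","cap","elbow","tape","spray","union","shelf"]:
        print(k,[(np.round(d["xy"]).tolist(),round(d["p"],2),ray(c,d["xy"],.08)[0].round(3).tolist()) for d in find_in(n,k)[:3]])
s=sense();print(s)
E
```

```text
top 475.0120806879593 253.03942378493147 186.58442316322657 [0.32814926 0.02174312 1.49193792] [[0.02, -1.0, 0.0], [-0.99, -0.02, -0.11], [0.11, 0.0, -0.99]]
divider [([221.0, 163.0], 0.68, [0.555, 0.122, 0.08])]
blank [([317.0, 164.0], 0.91, [0.56, -0.165, 0.08]), ([364.0, 192.0], 0.53, [0.478, -0.306, 0.08])]
coupling [([271.0, 190.0], 0.62, [0.478, -0.029, 0.08]), ([264.0, 236.0], 0.56, [0.34, -0.012, 0.08]), ([235.0, 237.0], 0.52, [0.335, 0.074, 0.08])]
cap [([179.0, 179.0], 0.53, [0.504, 0.247, 0.08])]
elbow [([367.0, 192.0], 0.57, [0.478, -0.315, 0.08]), ([102.0, 182.0], 0.2, [0.489, 0.477, 0.08])]
tape [([103.0, 176.0], 0.94, [0.51, 0.476, 0.08])]
spray [([410.0, 153.0], 0.95, [0.599, -0.448, 0.08])]
union []
shelf [([273.0, 186.0], 0.92, [0.489, -0.034, 0.08])]
side 484.34746900251247 262.53948476515745 189.29712794252 [-0.13969026  1.03201162  0.7902189 ] [[-0.85, -0.53, -0.02], [-0.26, 0.44, -0.86], [0.46, -0.72, -0.51]]
divider [([232.0, 193.0], 0.55, [0.564, 0.096, 0.08]), ([279.0, 155.0], 0.28, [0.566, -0.172, 0.08])]
blank [([280.0, 157.0], 0.72, [0.559, -0.166, 0.08])]
[... 652 characters left out ...]
5e-04,
       -6.84126497e+01, -1.48180624e+01]), 'joint_velocities': array([-0.06674345,  0.06673739,  0.04921438, -0.03993781, -0.11475714,
       -0.01242836]), 'effort': array([-2.22690101e-04, -3.90475953e+01,  1.87624973e+01,  4.22442287e+00,
        1.55352848e-02, -1.05290053e-05]), 'tcp_pos': array([ 0.2535961 , -0.57120626,  0.22257431]), 'ee_rot': array([[-4.05705678e-01,  9.14003776e-01,  2.21899158e-05],
       [ 9.14003776e-01,  4.05705678e-01, -3.62107852e-06],
       [-1.23122543e-05,  1.88125747e-05, -1.00000000e+00]]), 'wrist_force': array([-0.73961059,  0.58173976, -0.00804598]), 'moment': array([-0.00936762,  0.03041994, -0.04453738]), 'gripper_width': 0.9971977356034509}
```

```bash
python3 - <<'E'
import cv2
a=cv2.imread("pics/top0.png")[120:270,150:410];cv2.imwrite("pics/top0c.png",cv2.resize(a,None,fx=3,fy=3,interpolation=cv2.INTER_CUBIC))
b=cv2.imread("pics/side0.png")[90:320,150:400];cv2.imwrite("pics/side0c.png",cv2.resize(b,None,fx=2.5,fy=2.5,interpolation=cv2.INTER_CUBIC))
E
```

```text
(no output)
```

View pics/top0c.png

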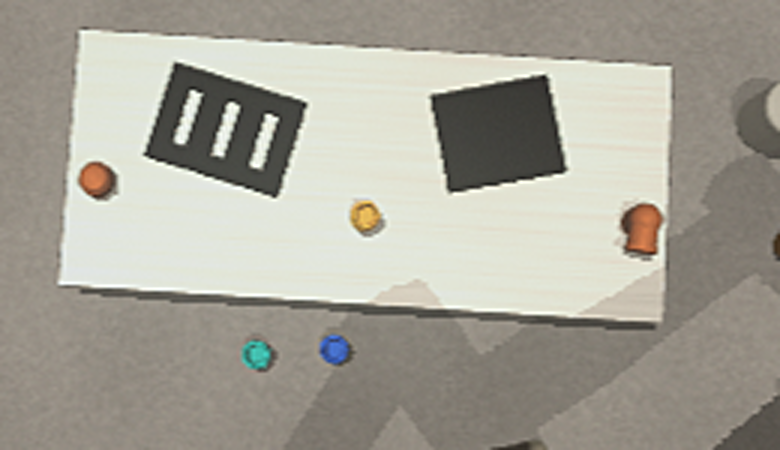

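View pics/side0c.png

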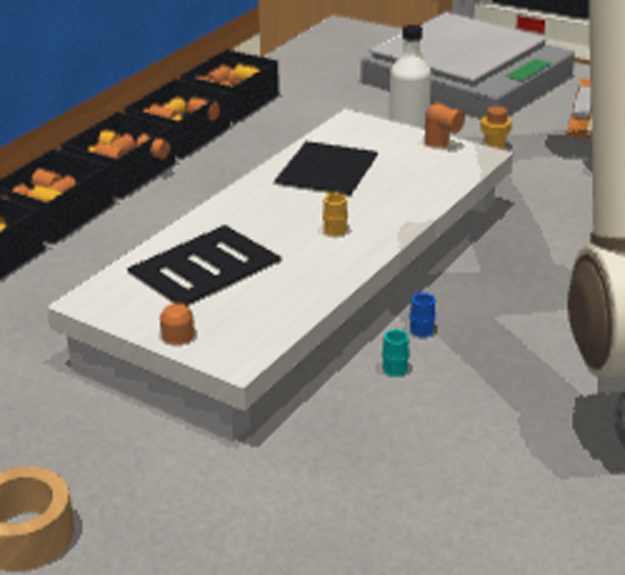

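The top crop shows the slotted plate at about (225,130), the plain plate at (500,133) and the brass coupling at (365,215). The far edge of the shelf runs from (80,30) to (671,66). The cap is at (96,180), left of and behind the divider's rear-left corner.

```bash
cat >> h.py <<'E'
def edgeline(c,p0,p1,z,n=120,w=6):
    # sub-pixel bright/dark step along normals of image segment p0-p1 -> world points
    g=cv2.cvtColor(c["color"],cv2.COLOR_BGR2GRAY).astype(np.float32)
    p0,p1=np.array(p0,float),np.array(p1,float);d=(p1-p0)/np.linalg.norm(p1-p0);nn=np.array([-d[1],d[0]])
    s=np.linspace(.04,.96,n);o=np.arange(-w,w+.01,.25)
    P=(p0+s[:,None]*(p1-p0))[:,None]+o[None,:,None]*nn
    v=cv2.remap(g,P[...,0].astype(np.float32),P[...,1].astype(np.float32),cv2.INTER_LINEAR)
    gr=np.abs(np.gradient(cv2.GaussianBlur(v,(5,1),0),axis=1));gr[gr<.3*gr.max(1,keepdims=True)]=0
    off=(gr*o).sum(1)/gr.sum(1);ok=abs(off-np.median(off))<1.5
    q=p0+s[:,None]*(p1-p0)+off[:,None]*nn
    return ray(c,q[ok],z)
def fit(W):
    vx,vy,x,y=cv2.fitLine(W[:,:2].astype(np.float32),cv2.DIST_HUBER,0,.01,.01).ravel();return np.array([x,y]),np.array([vx,vy])
def plate(c,near):
    g=cv2.cvtColor(c["color"],cv2.COLOR_BGR2GRAY)
    m=(g<130).astype(np.uint8);cs,_=cv2.findContours(m,cv2.RETR_EXTERNAL,cv2.CHAIN_APPROX_NONE)
    for k in cs:
        if 200<cv2.contourArea(k)<8000 and cv2.pointPolygonTest(k,tuple(map(float,near)),True)>-3:
            W=ray(c,k[:,0],.086)[:,:2]
            r=cv2.minAreaRect((W*1000).astype(np.float32));b=cv2.boxPoints(r)
            # refine each side subpixel
            L=[]
            for i in range(4):
                a,e=proj(c,np.c_[b[[i,(i+1)%4]]/1000,[.086]*2])
                L.append(fit(edgeline(c,a,e,.086,40,3)))
            C=[]
            for i in range(4):
                (p,d),(q,e)=L[i],L[(i+1)%4]
                s=np.linalg.solve(np.c_[d,-e],q-p);C.append(p+s[0]*d)
            return np.array(C)
E
python3 - <<'E'
from h import *
for n,near in(("top",(221,163)),("side",(232,193))):
    c=capture(n);C=plate(c,near)
    if C is not None:print(n,C.round(4).tolist(),"ctr",C.mean(0).round(4),"sides",np.linalg.norm(C-np.roll(C,-1,0),axis=1).round(4))
    if n=="top":
        o=np.array([150,120]);q=np.array([[80,30],[671,66],[660,325],[60,285]])/3-1/3+o
    else:
        o=np.array([150,90]);q=np.array([[50,308],[346,110]])/2.5-.3+o
    pts=[(0,1),(1,2),(3,0)] if n=="top" else [(0,1)]
    for i,j in pts:
        p,d=fit(edgeline(c,q[i],q[j],.08));print("edge",i,j,p.round(4),"ang",np.degrees(np.arctan2(d[1],d[0])).round(2))
    print("corners",ray(c,q,.08).round(3).tolist())
    for k,h in(("coupling",.045),("cap",.036),("elbow",.056)):
        print(k,[ray(c,d["xy"],.08+h*(1 if n=="top" else .5))[0,:2].round(3).tolist() for d in find_in(n,k)[:1]])
E
```

```text
top [[0.585099995136261, 0.029600000008940697], [0.6241000294685364, 0.16419999301433563], [0.5271999835968018, 0.19200000166893005], [0.48829999566078186, 0.0575999990105629]] ctr [0.5562 0.1108] sides [0.1401 0.1007 0.1399 0.1007]
edge 0 1 [ 0.6438 -0.032 ] ang 87.66
edge 1 2 [ 0.5088 -0.3312] ang -2.4
edge 3 0 [0.5321 0.2668] ang -2.31
corners [[0.655, 0.261, 0.08], [0.631, -0.336, 0.08], [0.371, -0.323, 0.08], [0.397, 0.271, 0.08]]
coupling [[0.451, -0.45]]
cap [[0.587, -0.444]]
elbow [[0.549, 0.101]]
side [[0.5825999975204468, 0.02979999966919422], [0.6230000257492065, 0.1688999980688095], [0.5210999846458435, 0.1981000006198883], [0.4803999960422516, 0.06019999831914902]] ctr [0.5518 0.1143] sides [0.1448 0.106  0.1438 0.1066]
edge 0 1 [0.6451 0.0552] ang 87.46
corners [[0.648, 0.262, 0.08], [0.623, -0.333, 0.08]]
coupling [[0.456, -0.024]]
cap [[0.494, 0.251]]
elbow [[0.467, -0.303]]
```

The top view agrees with the given sizes: the plate measures 140 x 100 mm. Its yaw is -16.1° and the shelf's is -2.3°. I'll use both open fingers as a two-point pusher square to the shelf. First I'll turn the tool to the shelf's axes and travel high.

```bash
python3 -m creep '[[0,0,-27,0,0,8.76,1],[0,0,0,0,0,8.76,1],[0,0,0,0,0,8.76,1],[40,25,0,0,0,0,1],[40,25,0,0,0,0,1],[40,25,0,0,0,0,1],[40,25,0,0,0,0,1],[40,25,0,0,0,0,1],[40,25,0,0,0,0,1],[40,25,0,0,0,0,1]]'
cat > st.py <<'E'
from h import *
a=np.radians(-2.34);n=np.array([np.cos(a),np.sin(a)]);t=np.array([-n[1],n[0]])
s=sense();p=s["tcp_pos"];R=s["ee_rot"];print("n,y',z",(p[:2]@n).round(4),(p[:2]@t).round(4),p[2].round(4),"yaw of tool y rel shelf",(np.degrees(np.arctan2(R[1,1],R[0,1]))+2.34).round(2),"F",s["wrist_force"].round(1),s["time_s"])
E
python3 st.py
```

```text
time_s: 2.65
tcp_pos: [0.4407, -0.2973, 0.2498]
ee_rot: [[0.041, 0.999, 0.001], [0.999, -0.041, -0.0], [-0.0, 0.001, -1.0]]
wrist_force: [0.3, -0.4, -0.2]
gripper_width: 0.998
n,y',z 0.4524 -0.279 0.2498 yaw of tool y rel shelf 0.0 F [ 0.3 -0.4 -0.2] 2.65
```

```bash
python3 -m creep '[[52.5,0,0,0,0,0,1],[52.5,0,0,0,0,0,1],[52.5,0,0,0,0,0,1],[52.5,0,0,0,0,0,1],[52.5,0,0,0,0,0,1],[52.5,0,0,0,0,0,1],[52.5,0,0,0,0,0,1],[53.5,0,0,0,0,0,1],[0,0,0,0,0,0,1],[0,0,0,0,0,0,1]]' >/dev/null; python3 st.py
python3 -m creep '[[0,0,40,0,0,0,1],[0,0,40,0,0,0,1],[0,0,30,0,0,0,1],[0,0,20,0,0,0,1],[0,0,15,0,0,0,1],[0,0,10,0,0,0,1],[0,0,5,0,0,0,1],[0,0,3,0,0,0,1],[0,0,0,0,0,0,1],[0,0,0,0,0,0,1]]' >/dev/null; python3 st.py
python3 - <<'E'
from h import *
c=capture("side");b=c["color"][130:280,170:320];cv2.imwrite("pics/s1.png",cv2.resize(b,None,fx=4,fy=4,interpolation=cv2.INTER_CUBIC))
E
```

```text
n,y',z 0.4515 0.1406 0.2495 yaw of tool y rel shelf 0.04 F [0.6 0.2 0.2] 3.9
n,y',z 0.452 0.1408 0.0869 yaw of tool y rel shelf 0.01 F [ 0.4  0.1 -0.1] 5.15
```

View pics/s1.png

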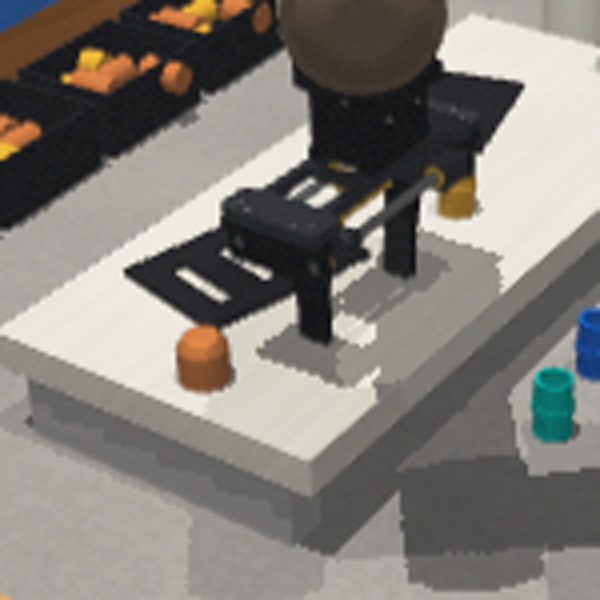

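Both fingers stand behind the plate's rear edge, at (315,335) and (400,270), clear of the cap and the coupling. I'll lower the last few mm and start the push.

```bash
python3 -m creep '[[0,0,2,0,0,0,1],[0,0,2.4,0,0,0,1],[0,0,0,0,0,0,1],[0,5,0,0,0,0,1],[0,7,0,0,0,0,1],[0,7,0,0,0,0,1],[0,7,0,0,0,0,1],[0,7,0,0,0,0,1],[0,6,0,0,0,0,1],[0,0,0,0,0,0,1]]' >/dev/null; python3 st.py
python3 -m creep '[[0,5,0,0,0,0,1],[0,5,0,0,0,0,1],[0,5,0,0,0,0,1],[0,5,0,0,0,0,1],[0,5,0,0,0,0,1],[0,5,0,0,0,0,1],[0,5,0,0,0,0,1],[0,5,0,0,0,0,1],[0,5,0,0,0,0,1],[0,0,0,0,0,0,1]]' >/dev/null; python3 st.py
python3 - <<'E'
from h import *
c=capture("top");b=c["color"][120:220,160:310];cv2.imwrite("pics/t1.png",cv2.resize(b,None,fx=5,fy=5,interpolation=cv2.INTER_CUBIC))
E
```

```text
n,y',z 0.4913 0.1407 0.0821 yaw of tool y rel shelf -0.02 F [ 0.9 -0.4  0.9] 6.45
n,y',z 0.5364 0.1407 0.0822 yaw of tool y rel shelf -0.01 F [-0.2 -0.1  0.4] 7.7
```

View pics/t1.png

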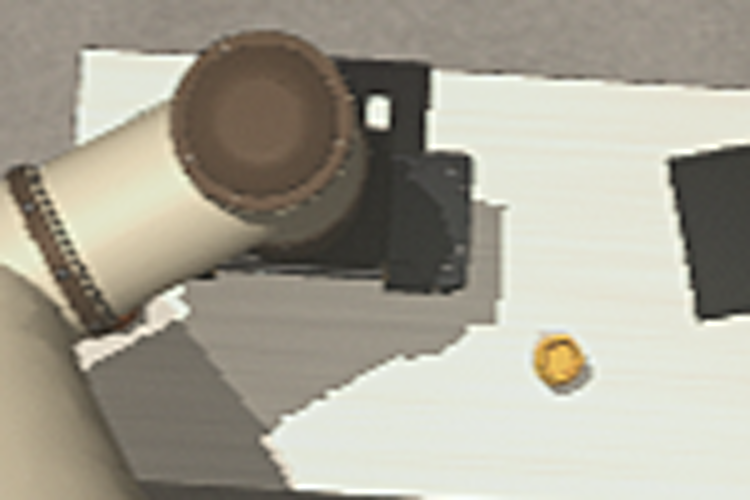

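The plate has turned square. Its front right corner shows at (430,65), about on the shelf edge. I'll compute that position, then push short of the goal and back off for a clean measurement.

```bash
python3 - <<'E'
from h import *
a=np.radians(-2.34);n=np.array([np.cos(a),np.sin(a)]);t=np.array([-n[1],n[0]])
c=capture("top");w=ray(c,[430/5-.4+160,65/5-.4+120],.086)[0,:2];print(w@n,w@t,"edge .644")
E
python3 -m creep '[[0,4,0,0,0,0,1],[0,4,0,0,0,0,1],[0,4,0,0,0,0,1],[0,4,0,0,0,0,1],[0,3,0,0,0,0,1],[0,2,0,0,0,0,1],[0,2,0,0,0,0,1],[0,0,0,0,0,0,1],[0,0,0,0,0,0,1],[0,0,0,0,0,0,1]]' >/dev/null; python3 st.py
python3 -m creep '[[0,-10,0,0,0,0,1],[0,-20,0,0,0,0,1],[0,-20,0,0,0,0,1],[0,-20,-30,0,0,0,1],[0,-40,-50,0,0,0,1],[0,-40,-50,0,0,0,1],[0,-40,-40,0,0,0,1],[0,0,0,0,0,0,1],[0,0,0,0,0,0,1],[0,0,0,0,0,0,1]]' >/dev/null; python3 st.py
python3 - <<'E'
from h import *
c=capture("top");cv2.imwrite("pics/t2.png",cv2.resize(c["color"][110:220,150:310],None,fx=5,fy=5,interpolation=cv2.INTER_CUBIC))
E
```

```text
0.6466472115009394 0.07722709238287417 edge .644
n,y',z 0.5589 0.1407 0.0822 yaw of tool y rel shelf 0.0 F [0.2 0.9 0.7] 9.05
n,y',z 0.3705 0.1403 0.2484 yaw of tool y rel shelf -0.04 F [-0.6  0.3 -0.6] 10.3
```

View pics/t2.png

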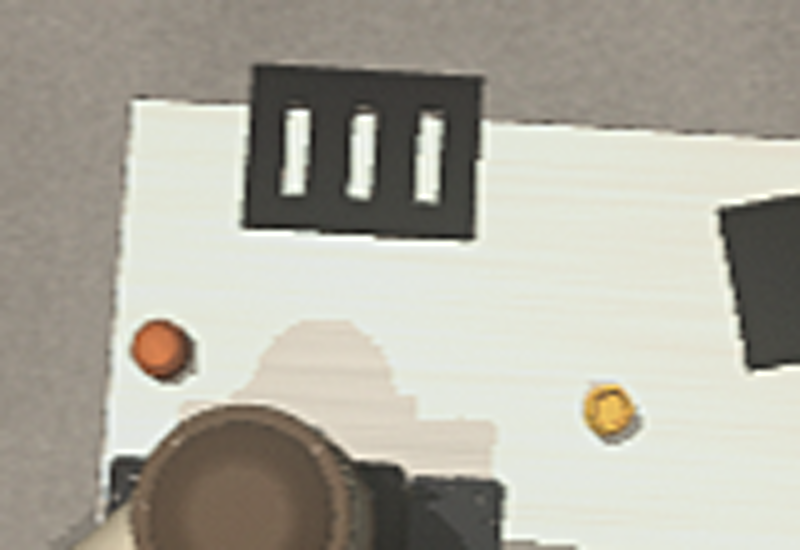

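The plate is now square and slightly over the edge, with corners at (252,65), (484,77), (474,241) and (242,228). Now I'll measure it against the edge, left and right of the plate.

```bash
cat > m.py <<'E'
import sys,json
from h import *
# args: crop corners FL,FR,RR,RL of plate, x5 crop at (150,110)
q=np.array(json.loads(sys.argv[1]))/5-.4+[150,110]
a=np.radians(-2.34);n=np.array([np.cos(a),np.sin(a)]);t=np.array([-n[1],n[0]])
c=capture("top")
e=np.vstack([edgeline(c,np.array(u)/5-.4+[150,110],np.array(v)/5-.4+[150,110],.08,60,3) for u,v in(([135,100],[235,105]),([500,124],[1285,168]))])
p,d=fit(e);d=d if d[1]>0 else -d;nn=np.array([d[1],-d[0]]);E=p@nn;print("edge n",E,"ang",np.degrees(np.arctan2(d[1],d[0])))
for nm,i,j in(("front",0,1),("rear",2,3),("right",1,2)):
    W=edgeline(c,q[i],q[j],.086,40,3);P,D=fit(W);D=D if D[1]>0 else -D
    print(nm,"n-E",((W[:,:2]@nn).mean()-E).round(4),"ang",np.degrees(np.arctan2(D[1],D[0])).round(2))
E
python3 m.py '[[252,65],[484,77],[474,241],[242,228]]'
```

```text
edge n 0.64476454 ang 87.67052
front n-E 0.0257 ang 87.89
rear n-E -0.076 ang 87.77
right n-E -0.025 ang 178.38
```

Overhang is 25 mm, square to 0.2°. It needs 10 mm more, so tool n goes to 0.569. I'll come back down behind the plate.

```bash
python3 -m creep '[[0,40,20,0,0,0,1],[0,40,40,0,0,0,1],[0,0,40,0,0,0,1],[0,0,30,0,0,0,1],[0,0,15,0,0,0,1],[0,0,10,0,0,0,1],[0,0,6,0,0,0,1],[0,0,5,0,0,0,1],[0,0,0,0,0,0,1],[0,0,0,0,0,0,1]]' >/dev/null; python3 st.py
python3 -m creep '[[0,15,0,0,0,0,1],[0,20,0,0,0,0,1],[0,20,0,0,0,0,1],[0,20,0,0,0,0,1],[0,12,0,0,0,0,1],[0,6,0,0,0,0,1],[0,0,0,0,0,0,1],[0,0,0,0,0,0,1],[0,0,0,0,0,0,1],[0,0,0,0,0,0,1]]' >/dev/null; python3 st.py
```

```text
n,y',z 0.4509 0.1408 0.0842 yaw of tool y rel shelf 0.01 F [-0.1  0.  -0.6] 11.65
n,y',z 0.5434 0.1407 0.0839 yaw of tool y rel shelf 0.01 F [ 0.2 -0.3  0.4] 12.9
```

```bash
python3 -m creep '[[0,0,1.8,0,0,0,1],[0,5,0,0,0,0,1],[0,5,0,0,0,0,1],[0,4,0,0,0,0,1],[0,4,0,0,0,0,1],[0,3,0,0,0,0,1],[0,3,0,0,0,0,1],[0,1.6,0,0,0,0,1],[0,0,0,0,0,0,1],[0,0,0,0,0,0,1]]' >/dev/null; python3 st.py
python3 -m creep '[[0,-10,0,0,0,0,1],[0,-20,0,0,0,0,1],[0,-20,0,0,0,0,1],[0,-20,-30,0,0,0,1],[0,-40,-50,0,0,0,1],[0,-40,-50,0,0,0,1],[0,-40,-40,0,0,0,1],[0,0,0,0,0,0,1],[0,0,0,0,0,0,1],[0,0,0,0,0,0,1]]' >/dev/null; python3 st.py
python3 m.py '[[253,49],[485,61],[475,225],[243,212]]'
python3 - <<'E'
from h import *
c=capture("top");cv2.imwrite("pics/t3.png",cv2.resize(c["color"][100:250,150:410],None,fx=3,fy=3,interpolation=cv2.INTER_CUBIC))
E
```

```text
n,y',z 0.5695 0.1407 0.0821 yaw of tool y rel shelf 0.0 F [-0.1  0.3  0.4] 14.15
n,y',z 0.381 0.1402 0.2483 yaw of tool y rel shelf -0.04 F [-0.4  0.4 -0.7] 15.4
edge n 0.6447421 ang 87.65525
front n-E 0.0361 ang 87.66
rear n-E -0.0657 ang 87.24
right n-E -0.0152 ang 178.02
```

View pics/t3.png

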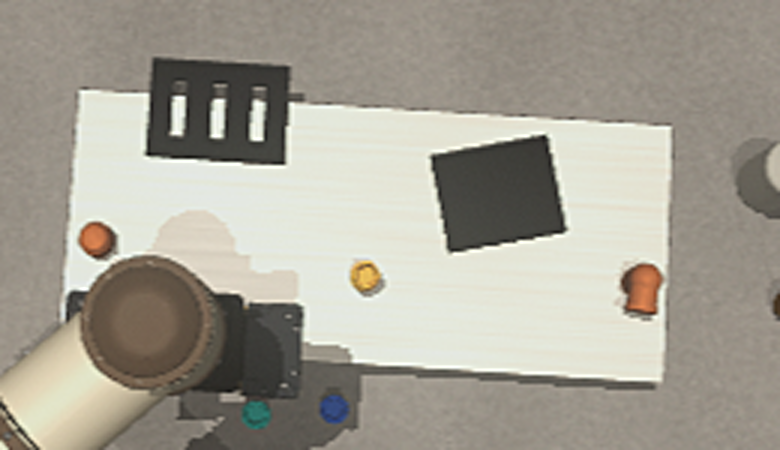

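The divider sticks out past the edge, square with it, at (218,110). The blank, coupling, cap and elbow are where they were; their crop rows shift by the 60 px crop offset only. The hand is up and clear, so I'm handing in.

```bash
python3 -c "
from station import finish_job
print(finish_job())"
```

```text
the job is handed in; nothing more can be done
None
```

I slid the slotted divider out past the shelf's far edge with both open fingers behind its rear edge. I pushed in two stages with a measurement between them, then handed the job in at about 15.5 s. No verdict was reported.

- **Overhang:** the last top view gave 36 mm from the front edge and 34 mm from the rear edge (using the plate's 100 mm depth). Both are inside the 27–43 mm band.
- **Squareness:** within about 0.5°.
- **Everything else:** the plain plate, coupling, cap and elbow showed no movement in the last picture. The bottle, tape and union were not in full view there, but the arm never worked near them.
- **Hand:** raised clear at 0.25 m, with only sensor-noise forces (under 1 N) at every check.
- **Disagreement:** before any pushing, the side camera put the shelf edge about 2 mm nearer the robot than the top camera did. If it is right, the overhang is about 37 mm, which is still in tolerance. I did not re-measure from the side at the end.

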